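# Wind back and pin the tension wheel of a label unwinder

## Robot

A 6-joint arm with a two-finger parallel gripper is mounted at the origin on a cart in front of the work surface, level with it; the furniture and walls round the work are solid. World frame = base frame: x ahead of the robot, y to its left, z up, the work surface at z = 0. Lengths are in m, angles in rad, forces in N, time in s.
With the tool pointing down it reaches from about 0.225 to 0.875 m from the base axis. Payload 3.4 kg.
Tool frame: the origin (TCP) lies between the finger pads; the fingertips stand 22 mm ahead of it and the grasp point (between the pads) lies 3 mm ahead of it (manip.finger_overhang is the distance from the TCP to the fingertips, in m); z points along the fingers, y is the line along which they close (so a half turn about z gives the same grasp; the last joint's range is limited). The gripper opens to 85 mm and grips with 20 to 120 N. Pads are 22 mm wide; open, the fingers measure 114 mm over their backs; the gripper's body (76 mm by 85 mm) begins 54 mm behind the grasp point. The pads swing forward as they close: fully open they stand 13 mm farther back than shut.
Start: joints at [1.031, 0.276, 1.505, -0, 1.361, -0.121], TCP at [0.234, 0.525, 0.253] pointing down, gripper open.
Joint ranges: [-2.89, 2.89], [-0.75, 2.08], [0.22, 2.7], [-1.18, 4.32], [0.11, 2.71], [-2.7, 2.7]. Speed limits (rad/s): [2.57, 2.57, 3.14, 3.14, 3.14, 3.14].

## Interface

Orientations are given as a unit quaternion [w, x, y, z].
In Python, from rig import get_state, eyes, order, manip gives the robot as it stands.
- The arm moves only by the tool drive_tool, never from a script. Its argument "rows" is a list of rows, each a list of 4 numbers: the shift along the tool's x, y, z in units of 25 mm (1.0 is 25 mm), then the turn about the tool's z in units of 6 degrees (1.0 is 6 degrees). A call has exactly 8 rows; each row is the pose to reach, as a shift and turn from the pose commanded when the call began, along the tool's axes at that moment; what a row does not reach only later rows make up. A row lasts 1/12 s, in which the tool goes at most 41.7 mm and 7.16 degrees, less where a joint would pass 70% of its speed; a pose out of reach is approached as far as the arm can. A call with a gripper value outside its range is refused whole. "grip" is the finger opening in mm, from 0 to 85.4, set as the call begins (left out, the last holds). The fingers move at their own pace and stop on an object; "newtons" is the grip in N (left out, the last holds). Time passes only in rows, so rows that repeat a pose let the fingers close, or fill a call up. It gives the time, the measured TCP pose, the force, the opening and the grip force at its end, in the units of the state.
- get_state(): the state, without advancing time (a new reading comes with each control period).
- eyes.get_image(name): name is "side" or "top" or "wrist"; returns (picture, depth): 480x640x3 uint8, red, green, blue; 480x640 float32, m along the optical axis (not along the pixel's ray), 0 where there is no reading.
- eyes.camera_info(name): a dict with "fx", "fy", "cx", "cy" (pixels), "R" (3x3) and "t" (3): a world point X has camera coordinates R X + t. Camera axes: x right, y down, z forward; pixel columns grow to the right and rows downward; lengths in m; the calibration is good to about 2 mm. A picture is of the moment at which its call begins: read the wrist's pose just before it. camera_info takes no time and is no camera call; for the wrist camera it gives the pose at the moment of the call.
- order.sign_off(): hands the job in; it is judged then, once.
The state is a dict: "clock": time; "qpos": joint angles; "qd": joint speeds; "effort": joint torques, N m; "position": TCP position; "ee_rot": TCP orientation; "contact_force": force on the tool from outside, world axes, zero at the start; "moment": the same for the moment, N m; "width": finger opening in m; "gripper_force": force on a finger pad.
Only numpy, scipy, OpenCV 4.12 (cv2) and the standard library are available. Lean on these libraries where they do the work, as an engineer would, in place of code of your own. Each camera call takes 0.05 s, during which the arm holds its last target. There are 200 camera calls.

## Task

Make the label unwinder ready for threading: take the locking pin from its stand, put it through the bore of the sprung tension wheel and use it to turn the wheel clockwise against its spring until the pin drops into the hidden lock hole underneath. Push the pin fully home, collar down on the wheel, and let go, so that the pin alone holds the wheel wound; leave the bottles where they are.

Things in the scene. Friction and masses are not known exactly. Their poses are not given: they have to be found in the camera images.
- unwinder: Bench-top label unwinder, fixed: grey base plate 8 mm thick, reaching from the origin 75 mm either way in x, 82 mm to -y, 208 mm to +y. Origin: worktop level, on the tension wheel's vertical axis; z up. 145 mm to +y stands a 100 mm label roll on a spindle (80 mm high). A fixed lock disc lies hidden under the wheel (see wheel_axis).
- tension_wheel (a joint): Turn of the wheel in rad: 0 at rest on its spring stop, growing clockwise seen from above, end stop 1.4. Aluminium, 132 mm wide, underside z = 26 mm, rim and lug tops z = 38 mm, hub 40 mm wide to z = 44 mm. Spring back to 0: 0.10 N m at rest + 0.18 N m per rad (4 to 7 N at the bore when wound). Across from the bore its arm carries an upright 22 mm roller, 72 mm from the axis, to z = 74 mm.
- wheel_axis (a point): Point on the wheel's fixed vertical axis, z = 38 mm. The solid lock disc under the wheel (flat top at z = 24 mm) has one lock hole, 17 mm wide and 16 mm deep, 45 mm from this axis, wholly hidden by the wheel. Its direction differs every time: the bore stands over it at some wheel turn between 0.55 and 1.20 rad, to be found by feel. Only a pin in it keeps the wheel wound.
- wheel_bore (a point): Centre of the top mouth of the wheel's bore, on its square 34 mm steel lug, 38 mm above the worktop, 45 mm from the wheel's axis; moves with the wheel. The vertical bore, 15 mm wide, goes right through (12 mm) and opens 2 mm above the lock disc. At rest it lies at 230 degrees, counter-clockwise from the unwinder's +x.
- lock_pin: Upright locking pin, 78 mm long, 90 g. Origin: its tip (lowest point); z up to the handle. From the tip: steel shank 12 mm thick, 28 mm long, chamfered foot; collar 22 mm wide from 28 to 32 mm; black square handle 20 x 20 mm from 32 to 78 mm, sides along x and y. Starts in the pin stand. In the bore its tip meets the lock disc 14 mm below the lug's top; fully home it is 28 mm below.
- pin_stand: Aluminium block 60 x 60 mm on a black rubber foot 76 x 76 mm, fixed to the worktop, top at z = 34 mm, with a vertical 14 mm hole in the middle that holds the pin. Origin: centre of the underside.
- dropper_bottle: Bystander: amber dropper bottle, 33 mm in diameter, 94 mm high, standing. Origin: centre of the underside.
- capped_bottle: Bystander: amber bottle with black cap, 33 mm in diameter, 68 mm high, standing. Origin: centre of the underside.
- open_bottle: Bystander: empty amber bottle without cap, 33 mm in diameter, 62 mm high, standing. Origin: centre of the underside.

How it is judged:
On the way, in this order (a step that is already met when the one before it is completed fails the run):
1. the pin's shank is in the wheel's bore, the wheel not yet wound (horizontal distance between lock_pin and wheel_bore below 0.008 m and z of lock_pin in the frame of wheel_bore below -0.008 m and value of joint tension_wheel below 0.3 rad), for 0.1 s.
2. the wheel is wound against its spring with the pin in its bore (horizontal distance between lock_pin and wheel_bore below 0.008 m and z of lock_pin in the frame of wheel_bore below -0.008 m and value of joint tension_wheel above 0.4 rad), for 0.1 s.
At the end, for the whole second after the job is handed in: Wheel wound more than 0.45 rad and at rest, held by the pin alone; pin at rest, upright within 8 degrees, tip within 6 mm of the bore's axis and at least 25 mm below the lug's top (collar within 3 mm of the wheel); the three bottles within 20 mm of where they stood (horizontal distance between lock_pin and wheel_bore below 0.006 m and z of lock_pin in the frame of wheel_bore below -0.025 m and angle between lock_pin's own z axis and vertical below 0.14 rad and value of joint tension_wheel above 0.45 rad and velocity of joint tension_wheel between -0.05 and 0.05 rad/s and linear speed of lock_pin below 0.02 m/s and distance of each of dropper_bottle, capped_bottle, open_bottle from where it was at the start of the episode below 0.02 m); the robot touches nothing.
It fails at once if a bottle is knocked over or pushed away (more than 30 mm) (distance of any of dropper_bottle, capped_bottle, open_bottle from where it was at the start of the episode above 0.03 m).
It also fails if it takes over 58 s, if anything falls off the work surface, if the arm or the gripper's body presses on something with over 40 N, if the wrist force passes 120 N, or if a joint passes its speed limit or range.

## Working session

There is one attempt and no reset: what is moved stays moved. The work goes in short steps, Python scripts to look and compute and a tool call to move; the robot and the scene stay as the last step left them, time stands still between calls to the robot, and variables do not carry over. Pictures are saved under pics/ and viewed, at most 10 in all, crops included, and the job is handed in when it is done.

Besides the shell and the picture viewer there is one more tool, called after "Emit:" as name(argument=value, ...), one argument or row to a line, values as JSON. drive_tool: Moves the arm, as the interface text tells. Its arguments: {"type":"object","properties":{"rows":{"type":"array","items":{"type":"array","items":{"type":"number"}}},"grip":{"type":"number"},"newtons":{"type":"number"}},"required":["rows"]}

```bash
mkdir -p pics; ls
python3 - <<'E'
from rig import get_state, eyes, order, manip
import cv2,numpy as np
s=get_state();print({k:np.round(v,4).tolist() for k,v in s.items()})
for n in("top","side"):
    p,d=eyes.get_image(n);cv2.imwrite(f"pics/{n}0.png",p[:,:,::-1]);np.savez(f"{n}0.npz",p=p,d=d)
    print(n,{k:np.round(v,4).tolist() for k,v in eyes.camera_info(n).items()})
E
```

```text
pics
{'clock': 0.0, 'qpos': [1.031, 0.2766, 1.5062, -0.0, 1.3607, -0.121], 'qd': [-0.0005, -0.0019, 0.0012, 0.0001, -0.0013, 0.0009], 'effort': [0.0003, -41.6768, -24.5806, -0.0003, 0.0106, -0.0], 'position': [0.2336, 0.5249, 0.2524], 'ee_rot': [-0.0003, 0.2079, 0.9782, -0.0009], 'contact_force': [-0.4726, -0.1545, 0.2569], 'moment': [0.0147, 0.0497, -0.0137], 'gripper_force': 0.0, 'width': 0.0854}
top {'fx': 464.8229, 'fy': 464.8229, 'cx': 310.8134, 'cy': 240.458, 'R': [[0.0588, -0.9983, 0.0045], [-0.9774, -0.0585, -0.2032], [0.2031, 0.0076, -0.9791]], 't': [0.0484, 0.5126, 1.1215]}
side {'fx': 585.5727, 'fy': 585.5727, 'cx': 316.7785, 'cy': 243.3563, 'R': [[0.9885, -0.1498, 0.019], [-0.0484, -0.4333, -0.9], [0.143, 0.8887, -0.4355]], 't': [-0.5016, 0.093, 1.2771]}
```

View pics/top0.png

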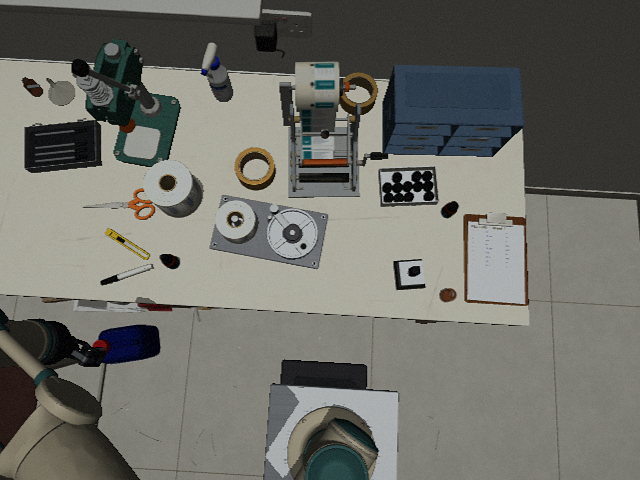

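View pics/side0.png

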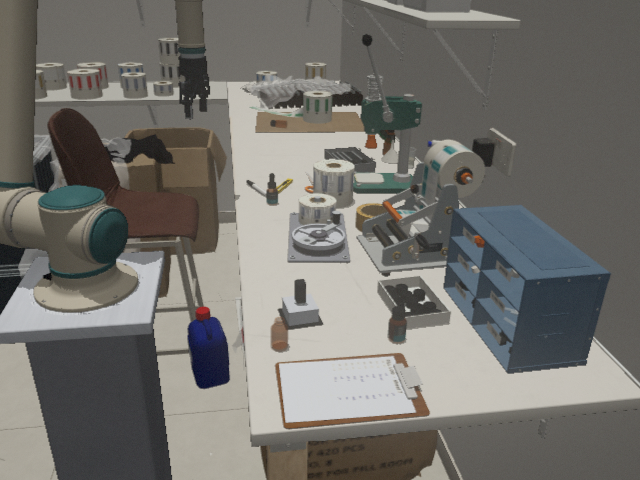

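Top: wheel hub about (292,232), label roll (236,220), stand/pin (410,273), bottles (170,260), (450,209), (448,295). Side: wheel about (319,237), pin (300,292), stand (300,310). Next I enlarge both views to measure.

```bash
cat > h.py <<'E'
import numpy as np,cv2
from rig import eyes,get_state
def ray(ci,u,v):
    R,t=np.array(ci["R"]),np.array(ci["t"])
    return -R.T@t, R.T@np.array([(u-ci["cx"])/ci["fx"],(v-ci["cy"])/ci["fy"],1])
def onplane(ci,u,v,z):
    o,d=ray(ci,u,v);return o+d*(z-o[2])/d[2]
def tri(rays):
    A=np.zeros((3,3));b=np.zeros(3)
    for o,d in rays:
        d=d/np.linalg.norm(d);P=np.eye(3)-np.outer(d,d);A+=P;b+=P@o
    X=np.linalg.solve(A,b)
    return X,[np.linalg.norm((np.eye(3)-np.outer(d,d)/(d@d))@(X-o)) for o,d in rays]
def back(ci,d,u,v):
    R,t=np.array(ci["R"]),np.array(ci["t"]);z=d[v,u]
    return R.T@(z*np.array([(u-ci["cx"])/ci["fx"],(v-ci["cy"])/ci["fy"],1])-t)
E
python3 - <<'E'
import numpy as np,cv2
a=np.load("top0.npz")["p"];b=np.load("side0.npz")["p"]
A=cv2.resize(a[190:310,205:465],None,fx=3,fy=3,interpolation=cv2.INTER_CUBIC)[:,:,::-1][:300]
A=cv2.resize(a[190:300,205:465],(780,330),interpolation=cv2.INTER_CUBIC)[:,:,::-1]
B=cv2.resize(b[190:355,270:350],(480,990),interpolation=cv2.INTER_CUBIC)[:,:,::-1]
B1=cv2.resize(b[190:270,280:360],(320,320),interpolation=cv2.INTER_CUBIC)
B2=cv2.resize(b[270:350,270:350],(320,320),interpolation=cv2.INTER_CUBIC)
B=np.hstack([B1,B2])[:270,:,::-1]
c=np.zeros((600,800,3),np.uint8);c[:330,:780]=A;c[330:,:640]=B
cv2.imwrite("pics/z.png",c)
E
```

```text
(no output)
```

View pics/z.png

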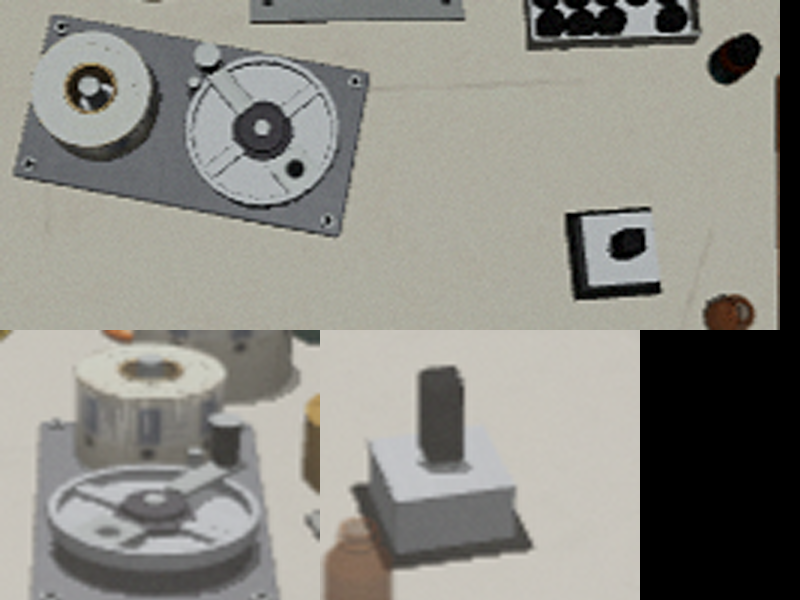

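Crop: bore in top ≈(303.3,246.3), hub ≈(292.3,232.7); side: bore ≈(306.5,240.3), hub ≈(318,231.8); pin handle top side ≈(300,280), stand top quad visible in both views.

Run:
```python
from h import *
np.set_printoptions(precision=4,suppress=True)
T,S=eyes.camera_info("top"),eyes.camera_info("side")
print("cams",ray(T,0,0)[0],ray(S,0,0)[0])
tz=lambda x,y:(205+x/3-.33,190+y/3-.33)
s1=lambda x,y:(280+x/4-.4,190+(y-330)/4-.4)
s2=lambda x,y:(270+(x-320)/4-.4,270+(y-330)/4-.4)
print("bore",tri([ray(T,*tz(295,169)),ray(S,*s1(106,531))]),onplane(T,*tz(295,169),.038),onplane(S,*s1(106,531),.038))
print("hub",tri([ray(T,*tz(262,128)),ray(S,*s1(152,497))]),onplane(T,*tz(262,128),.044),onplane(S,*s1(152,497),.044))
for n,(x,y) in dict(roller=(207,50)).items(): print(n,onplane(T,*tz(x,y),.074))
print("plate corners",[onplane(T,*tz(x,y),.008) for x,y in((52,16),(369,73),(337,237),(14,175))])
q=[(580,213),(652,209),(660,287),(585,292)]
print("stand top",[onplane(T,*tz(x,y),.034) for x,y in q])
q=[(367,441),(489,424),(515,488),(395,503)]
print("stand side",[onplane(S,*s2(x,y),.034) for x,y in q])
d=np.load("top0.npz");p=d["p"].astype(int);dark=(p.max(2)<45)
m=dark.astype(np.uint8);m[:,:403]=0;m[:,425:]=0;m[:262]=0;m[284:]=0
n,l,st,c=cv2.connectedComponentsWithStats(m);print(st,c)
i=np.where(l>0);P=np.array([back(T,d["d"],u,v) for v,u in zip(*i)]);k=P[:,2]>.085;print(P[k].mean(0) if k.any() else P,k.sum())
d=np.load("side0.npz");p=d["p"]
P=np.array([back(S,d["d"],u,v) for v in range(275,310) for u in range(290,312) if p[v,u].max()<90 and d["d"][v,u]>0])
P=P[P[:,2]>.05];print("side pin",P.min(0),P.max(0),P.mean(0),len(P))
print("bottles",onplane(T,*tz(730,313),.05),onplane(T,*tz(735,57),.05),onplane(T,170,260,.05))
```

```text
cams [0.2704 0.0697 1.202 ] [ 0.3177 -1.1698  0.6494]
bore (array([0.4956, 0.0978, 0.0392]), [np.float64(0.0003348966381524658), np.float64(0.0003348966381526883)]) [0.4962 0.0978 0.038 ] [0.4956 0.1001 0.038 ]
hub (array([0.5281, 0.1278, 0.0464]), [np.float64(0.00018760214373412788), np.float64(0.00018760214373447667)]) [0.5288 0.1279 0.044 ] [0.5288 0.133  0.044 ]
roller [0.5863 0.1769 0.074 ]
plate corners [array([0.6278, 0.3235, 0.008 ]), array([0.5923, 0.0386, 0.008 ]), array([0.4445, 0.0586, 0.008 ]), array([0.4821, 0.3424, 0.008 ])]
stand top [array([ 0.4734, -0.1458,  0.034 ]), array([ 0.4805, -0.2069,  0.034 ]), array([ 0.4145, -0.2142,  0.034 ]), array([ 0.4066, -0.1514,  0.034 ])]
stand side [array([ 0.4109, -0.1538,  0.034 ]), array([ 0.4746, -0.1445,  0.034 ]), array([ 0.4786, -0.2066,  0.034 ]), array([ 0.4188, -0.213 ,  0.034 ])]
[[     0      0    640    480 307106]
 [   409    266     11     10     94]] [[319.4711 239.4905]
 [413.9574 270.6596]]
[ 0.4284 -0.1565  0.1836] 23
side pin [ 0.4347 -0.1947  0.0502] [ 0.4548 -0.1702  0.087 ] [ 0.4441 -0.1885  0.0703] 207
bottles [ 0.3945 -0.2683  0.05  ] [ 0.614  -0.2728  0.05  ] [0.4383 0.428  0.05  ]
```

Emit:
drive_tool(
  rows=[
    [-0.6,-0.7,0,0],
    [-1.6,-1.85,0,0],
    [-2.6,-3.0,0,0],
    [-3.6,-4.15,0,0],
    [-4.6,-5.3,0,0],
    [-5.6,-6.45,0,0],
    [-6.6,-7.6,0,0],
    [-7.6,-8.8,0,0],
  ],
)

```text
clock: 0.77
position: [0.3178, 0.2454, 0.2531]
ee_rot: [0.0, 0.207, 0.978, -0.0]
contact_force: [0.9, -0.3, 0.7]
width: 0.0853
gripper_force: 0.0
```

Emit:
drive_tool(
  rows=[
    [-1,-1.15,0,0],
    [-2,-2.3,0,0],
    [-3,-3.45,0,0],
    [-4,-4.6,0,0],
    [-5,-5.75,0,0],
    [-6,-6.9,0,0],
    [-7,-8.05,0,0],
    [-8,-9.2,0,0],
  ],
)

```text
clock: 1.43
position: [0.4069, -0.0463, 0.2532]
ee_rot: [-0.0, 0.208, 0.978, 0.0]
contact_force: [0.8, 0.6, -0.4]
width: 0.0853
gripper_force: 0.0
```

Emit:
drive_tool(
  rows=[
    [-1,-1.15,0,1.1],
    [-2,-2.3,0,2.2],
    [-3,-3.45,0,3.3],
    [-3.57,-4.34,0,4.4],
    [-3.57,-4.34,0,5.5],
    [-3.57,-4.34,0,6.6],
    [-3.57,-4.34,0,7.7],
    [-3.57,-4.34,0,8.8],
  ],
)

```text
clock: 2.1
position: [0.4442, -0.18, 0.2527]
ee_rot: [-0.001, 0.624, 0.782, -0.0]
contact_force: [-0.5, 0.2, 0.7]
width: 0.085
gripper_force: 0.0
```

Run:
```python
from h import *
s=get_state();print({k:np.round(s[k],4).tolist() for k in("clock","qpos","position","ee_rot","contact_force")})
ci=eyes.camera_info("wrist");p,d=eyes.get_image("wrist");np.savez("w1.npz",p=p,d=d,**ci)
cv2.imwrite("pics/w1.png",p[:,:,::-1]);print({k:np.round(v,4).tolist() for k,v in ci.items()},ray(ci,0,0)[0])
```

```text
{'clock': 2.1, 'qpos': [-0.5305, 0.1321, 1.6966, 0.0002, 1.3143, -0.7544], 'position': [0.4442, -0.18, 0.2527], 'ee_rot': [-0.0007, 0.6237, 0.7817, -0.0], 'contact_force': [-0.5479, 0.1937, 0.6773]}
{'fx': 389.2572, 'fy': 389.2572, 'cx': 312.3485, 'cy': 234.5489, 'R': [[0.9748, 0.2229, 0.0007], [0.2115, -0.9259, 0.3129], [0.0704, -0.3049, -0.9498]], 't': [-0.3939, -0.3021, 0.2934]} [ 0.42723054 -0.10242371  0.37342296]
```

View pics/w1.png

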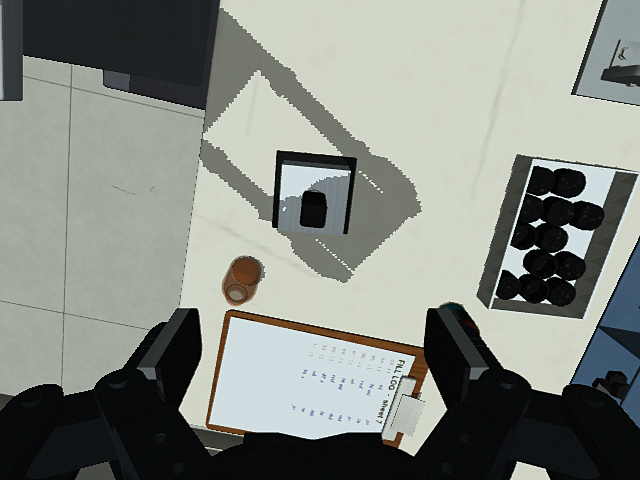

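Wrist view: stand top quad about x 280–350, y 162–235, pin handle at (313,210), about square to the image; open bottle (242,280). I measure the edges.

Run:
```python
from h import *
np.set_printoptions(precision=4,suppress=True)
w=np.load("w1.npz");p=w["p"].astype(int);ci={k:w[k] for k in("fx","fy","cx","cy","R","t")}
g=p.max(2)
m=((g<45)).astype(np.uint8);r=np.zeros_like(m);r[185:232,292:335]=m[185:232,292:335]
n,l,st,c=cv2.connectedComponentsWithStats(r);i=1+st[1:,4].argmax();print(st[i],c[i])
cs=cv2.findContours((l==i).astype(np.uint8),0,cv2.CHAIN_APPROX_NONE)[0][0]
print(cv2.approxPolyDP(cs,2,True)[:,0].tolist(),cv2.minAreaRect(cs))
for v in range(188,232,3): u=np.where(l[v]==i)[0]; print(v,u.min() if len(u) else 0,u.max() if len(u) else 0,end="; ")
# stand block incl. pin: pixels enclosed by the dark rubber
b=np.zeros_like(m);b[160:238,272:358]=((p[160:238,272:358,2]-p[160:238,272:358,0]>6)&(g[160:238,272:358]>80))
b=cv2.morphologyEx(b,cv2.MORPH_OPEN,np.ones((3,3)))
q=cv2.findContours(b,0,cv2.CHAIN_APPROX_NONE)[0];q=max(q,key=cv2.contourArea);h=cv2.convexHull(q)
print("\nblock",cv2.approxPolyDP(h,4,True)[:,0].tolist())
R=cv2.approxPolyDP(h,4,True)[:,0]
print([onplane(ci,u,v,.034) for u,v in R])
for z in(.08,.084,.088):print(z,onplane(ci,*c[i],z))
```

```text
[300 191  27  37 859] [313.1059 209.4051]
[[306, 191], [302, 198], [300, 223], [305, 226], [322, 227], [326, 211], [324, 194]] ((313.48779296875, 209.10975646972656), (25.288820266723633, 35.44852066040039), 6.340191841125488)
188 0 0; 191 306 310; 194 303 324; 197 303 325; 200 302 325; 203 302 325; 206 302 326; 209 301 326; 212 301 325; 215 301 325; 218 300 325; 221 300 324; 224 301 324; 227 314 322; 230 0 0; 
block [[282, 164], [350, 171], [342, 235], [278, 229]]
[array([ 0.4124, -0.1545,  0.034 ]), array([ 0.4714, -0.1473,  0.034 ]), array([ 0.479 , -0.2058,  0.034 ]), array([ 0.4206, -0.2132,  0.034 ])]
0.08 [ 0.445  -0.1764  0.08  ]
0.084 [ 0.4447 -0.1754  0.084 ]
0.088 [ 0.4445 -0.1744  0.088 ]
```

Run:
```python
from h import *
np.set_printoptions(precision=4,suppress=True)
w=np.load("w1.npz");ci={k:w[k] for k in("fx","fy","cx","cy","R","t")}
S=eyes.camera_info("side")
print(tri([ray(ci,312.5,215),ray(S,299.8,279.6)]),onplane(ci,312.5,215,.084))
print("stand corner L",tri([ray(ci,278,229),ray(S,270+75/4-.4+30-.0,270+173/4-.4)]))
d=w["d"];print(back(ci,d,312,215),back(ci,d,290,180))
```

```text
(array([ 0.4451, -0.1791,  0.087 ]), [np.float64(1.6132958793996607e-05), np.float64(1.613295879386909e-05)]) [ 0.4453 -0.1799  0.084 ]
stand corner L (array([ 0.4484, -0.2175,  0.0343]), [np.float64(0.028128862821309716), np.float64(0.02812886282130968)])
[ 0.4449 -0.18    0.0838] [ 0.422  -0.1665  0.0345]
```

Emit:
drive_tool(
  rows=[
    [0,0.03,0.4,0.3],
    [0,0.03,1.2,0.6],
    [0,0.03,2.0,0.97],
    [0,0.03,2.8,0.97],
    [0,0.03,3.6,0.97],
    [0,0.03,4.4,0.97],
    [0,0.03,5.0,0.97],
    [0,0.03,5.5,0.97],
  ],
  grip=60,
)

```text
clock: 2.82
position: [0.4445, -0.1791, 0.1142]
ee_rot: [-0.001, 0.659, 0.752, -0.0]
contact_force: [0.4, -0.5, 1.2]
width: 0.0597
gripper_force: 0.0
```

Emit:
drive_tool(
  rows=[
    [0,0,0.4,0],
    [0,0,0.8,0],
    [0,0,1.2,0],
    [0,0,1.5,0],
    [0,0,1.8,0],
    [0,0,1.97,0],
    [0,0,1.97,0],
    [0,0,1.97,0],
  ],
)

```text
clock: 3.48
position: [0.4453, -0.1796, 0.0665]
ee_rot: [-0.0, 0.66, 0.751, 0.0]
contact_force: [-0.0, 0.3, 0.0]
width: 0.06
gripper_force: 0.0
```

Emit:
drive_tool(
  rows=[
    [0,0,0,0],
    [0,0,0,0],
    [0,0,0,0],
    [0,0,0,0],
    [0,0,0,0],
    [0,0,0,0],
    [0,0,0,0],
    [0,0,0,0],
  ],
  grip=10,
  newtons=60,
)

```text
clock: 4.15
position: [0.4455, -0.1798, 0.0671]
ee_rot: [0.0, 0.66, 0.751, 0.0]
contact_force: [-1.1, 0.2, 4.8]
width: 0.0195
gripper_force: 58.8
```

Emit:
drive_tool(
  rows=[
    [0,0,-0.3,0],
    [0,0,-0.7,0],
    [0,0,-1.1,0],
    [0,0,-1.5,0],
    [0,0,-1.9,0],
    [0,0,-2.2,0],
    [0,0,-2.5,0],
    [0,0,-2.6,0],
  ],
)

```text
clock: 4.82
position: [0.4457, -0.1799, 0.1326]
ee_rot: [0.001, 0.66, 0.751, 0.0]
contact_force: [-0.0, -1.0, -0.7]
width: 0.0193
gripper_force: 58.6
```

Emit:
drive_tool(
  rows=[
    [0.6,0.2,0,0],
    [1.7,0.5,0,0],
    [2.9,0.9,0,0],
    [4.1,1.3,0,0],
    [5.3,1.7,0,0],
    [6.4,2.0,0,0],
    [7.4,2.3,0,0],
    [8.0,2.5,0,0],
  ],
)

```text
clock: 5.48
position: [0.4812, 0.0293, 0.1313]
ee_rot: [-0.001, 0.66, 0.752, 0.0]
contact_force: [0.6, -0.8, -0.9]
width: 0.0193
gripper_force: 58.6
```

Run:
```python
from h import *
s=get_state();print({k:np.round(s[k],4).tolist() for k in("clock","position","ee_rot","contact_force","width")})
ci=eyes.camera_info("wrist");p,d=eyes.get_image("wrist");np.savez("w2.npz",p=p,d=d,**ci)
cv2.imwrite("pics/w2.png",p[:,:,::-1]);print(ray(ci,0,0)[0])
p,d=eyes.get_image("side");np.savez("s2.npz",p=p,d=d)
```

```text
{'clock': 5.4833, 'position': [0.4812, 0.0293, 0.1313], 'ee_rot': [-0.0007, 0.6595, 0.7517, 0.0002], 'contact_force': [0.6127, -0.8302, -0.9419], 'width': 0.0193}
[0.47160525 0.10818256 0.25202469]
```

View pics/w2.png

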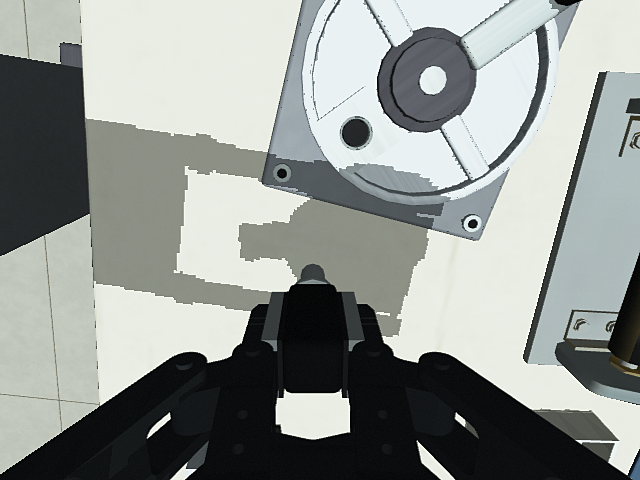

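Wrist view: bore dark disc at (356,133), hub top (432,80), pin tip at about (313,268), held straight.

Run:
```python
from h import *
np.set_printoptions(precision=4,suppress=True)
w=np.load("w2.npz");p=w["p"];ci={k:w[k] for k in("fx","fy","cx","cy","R","t")}
r=np.zeros((480,640),np.uint8);r[105:160,330:385]=p[105:160,330:385].max(2)<90
c=max(cv2.findContours(r,0,cv2.CHAIN_APPROX_NONE)[0],key=cv2.contourArea);e=cv2.fitEllipse(c);print(e)
B=onplane(ci,*e[0],.038);print("bore",B,"width mm",1e3*np.linalg.norm(onplane(ci,e[0][0]+e[1][0]/2,e[0][1],.038)-onplane(ci,e[0][0]-e[1][0]/2,e[0][1],.038)))
r=np.zeros((480,640),np.uint8);r[60:100,415:450]=cv2.inRange(p[60:100,415:450].min(2),170,255)
c=max(cv2.findContours(r,0,cv2.CHAIN_APPROX_NONE)[0],key=cv2.contourArea);e2=cv2.fitEllipse(c);print("hub",e2,onplane(ci,*e2[0],.044))
# roll in second view for height
T=eyes.camera_info("top");S=eyes.camera_info("side")
print("tri bore",tri([ray(ci,*e[0]),ray(S,306.1,239.9)]),tri([ray(ci,*e[0]),ray(S,306.1,239.9),ray(T,303,246)]))
for z in(.069,.071):print("pin tip far edge",onplane(ci,313,264,z),"sides",onplane(ci,301,275,z),onplane(ci,325,275,z))
print(np.array2string(p[258:286:3,296:332:3].max(2)))
d=w["d"];print(back(ci,d,313,272),back(ci,d,313,267),back(ci,d,345,133),back(ci,d,330,130))
```

```text
((355.26007080078125, 132.48025512695312), (26.483427047729492, 27.597774505615234), 22.167171478271484)
bore [0.4962 0.0981 0.038 ] width mm 14.11529346062393
hub ((432.533447265625, 79.82186889648438), (24.861894607543945, 28.1003475189209), 27.074748992919922) [0.5295 0.1285 0.044 ]
tri bore (array([0.4958, 0.0982, 0.0388]), [np.float64(0.0003953103160412451), np.float64(0.00039531031604130923)]) (array([0.4958, 0.098 , 0.0389]), [np.float64(0.0003496098883574265), np.float64(0.0005001396926483865), np.float64(0.0002859980497644429)])
pin tip far edge [0.4821 0.0329 0.069 ] sides [0.4768 0.0261 0.069 ] [0.489  0.0277 0.069 ]
pin tip far edge [0.482  0.0338 0.071 ] sides [0.4767 0.027  0.071 ] [0.4888 0.0286 0.071 ]
[[145 145 146 146 144 145 144 145 145 144 143 143]
 [145 143 146 146 146 144 146 144 147 144 143 144]
 [146 145 145 150 130  55  59 134 150 146 146 145]
 [143 146 151  50  60  64  64  63  62 149 145 145]
 [146 146  47  58  61  63  68  64  61 113 145 144]
 [145 147  55  62  64  62  65  65  63  61 146 146]
 [133 148  58  63  64  64  62  66  65  58 149 145]
 [247  91  61  64  66  98  91  62  61  61 136 145]
 [ 90  73 147 152 138 139 137 134 145 151  67 109]
 [  0   4   0   0   0   0   0   1   0   0   4   4]]
[0.4818 0.0347 0.0832] [0.4818 0.0346 0.077 ] [0.4916 0.0968 0.0302] [0.4827 0.0976 0.0377]
```

Emit:
drive_tool(
  rows=[
    [0.4,0.2,0,0],
    [0.9,0.4,0,0],
    [1.5,0.6,0,0],
    [2.1,0.8,0,0],
    [2.5,0.92,0.2,0],
    [2.66,0.92,0.5,0],
    [2.66,0.92,0.8,0],
    [2.66,0.92,1.0,0],
  ],
)

```text
clock: 6.25
position: [0.4948, 0.0951, 0.105]
ee_rot: [-0.001, 0.66, 0.751, -0.001]
contact_force: [-0.2, -0.0, -1.1]
width: 0.0189
gripper_force: 58.7
```

Run:
```python
from h import *
s=get_state();print({k:np.round(s[k],4).tolist() for k in("clock","position","contact_force","width")})
ci=eyes.camera_info("wrist");p,d=eyes.get_image("wrist");np.savez("w3.npz",p=p,d=d,**ci)
q,_=eyes.get_image("side");qt,_=eyes.get_image("top")
A=cv2.resize(p[200:300,250:380],(520,400),interpolation=cv2.INTER_CUBIC)
B=cv2.resize(q[190:270,285:340],(275,400),interpolation=cv2.INTER_CUBIC)
cv2.imwrite("pics/w3.png",np.hstack([A,B])[:,:,::-1])
```

```text
{'clock': 6.25, 'position': [0.4948, 0.0951, 0.105], 'contact_force': [-0.1525, -0.0082, -1.0595], 'width': 0.0189}
```

View pics/w3.png

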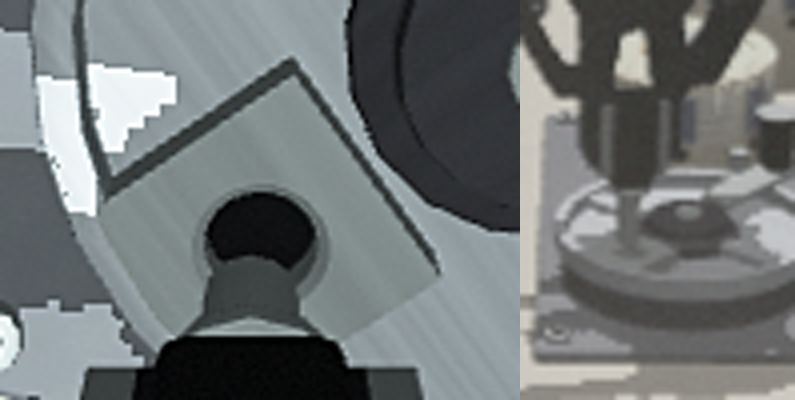

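Crop: bore mouth centred at wrist pixel (315,260.8), shank edges 301–325 and foot's far edge at row 263.8; the foot is just short (arm still settling). Compute the remaining offset.

Run:
```python
from h import *
np.set_printoptions(precision=4,suppress=True)
w=np.load("w3.npz");ci={k:w[k] for k in("fx","fy","cx","cy","R","t")}
print(get_state()["position"],onplane(ci,315,260.8,.038))
print(onplane(ci,313,263.8,.0445),onplane(ci,301.2,275,.0445),onplane(ci,325,275,.0445))
```

```text
[0.4951 0.0949 0.1056] [0.4966 0.0986 0.038 ]
[0.4954 0.0995 0.0445] [0.4903 0.0926 0.0445] [0.5022 0.0942 0.0445]
```

Emit:
drive_tool(
  rows=[
    [0.08,0.03,0,0],
    [0.135,0.055,0,0],
    [0.135,0.055,0.1,0],
    [0.135,0.055,0.25,0],
    [0.135,0.055,0.4,0],
    [0.135,0.055,0.55,0],
    [0.135,0.055,0.7,0],
    [0.135,0.055,0.7,0],
  ],
)

```text
clock: 7.07
position: [0.4961, 0.0991, 0.0881]
ee_rot: [-0.001, 0.66, 0.751, -0.001]
contact_force: [0.5, -1.3, -0.6]
width: 0.0192
gripper_force: 58.7
```

Run:
```python
from h import *
s=get_state();print({k:np.round(s[k],4).tolist() for k in("clock","position","contact_force","moment","width")})
```

```text
{'clock': 7.0667, 'position': [0.4961, 0.0991, 0.0881], 'contact_force': [0.5213, -1.279, -0.636], 'moment': [-0.0107, -0.0247, -0.0147], 'width': 0.0192}
```

Emit:
drive_tool(
  rows=[
    [0,0,0.04,0],
    [0,0,0.08,0],
    [0,0,0.12,0],
    [0,0,0.16,0],
    [0,0,0.2,0],
    [0,0,0.24,0],
    [0,0,0.24,0],
    [0,0,0.24,0],
  ],
  newtons=90,
)

```text
clock: 7.73
position: [0.4968, 0.0991, 0.0849]
ee_rot: [0.0, 0.66, 0.751, 0.0]
contact_force: [-4.4, -0.1, 13.1]
width: 0.0192
gripper_force: 91.3
```

```bash
cat > arc.py <<'E'
import numpy as np,sys
def D(a,b): # shift in tool units going from wheel turn a to b
    f=np.radians(222.9)-np.array([a,b]);p=.045*np.c_[np.cos(f),np.sin(f)];d=p[1]-p[0]
    q=2*np.arctan2(.751,.66);X=np.array([np.cos(q),np.sin(q)]);Y=np.array([np.sin(q),-np.cos(q)])
    return np.round([d@X/.025,d@Y/.025],2)
if __name__=="__main__":
    a=float(sys.argv[1])
    for b in sys.argv[2:]:print(b,D(a,float(b)))
E
python3 arc.py 0 .05 .1 .16 .22 .28 .34 .4 .45;for a in .45 .6 .75 .9 1.05 1.2;do echo from $a;python3 -c "
from arc import D
a=$a
print([D(a,a+.15*i/8).tolist() for i in range(1,9)])";done
```

```text
.05 [ 0.07 -0.05]
.1 [ 0.15 -0.1 ]
.16 [ 0.25 -0.15]
.22 [ 0.34 -0.19]
.28 [ 0.45 -0.23]
.34 [ 0.55 -0.26]
.4 [ 0.65 -0.29]
.45 [ 0.74 -0.31]
from .45
[[0.03, -0.01], [0.07, -0.01], [0.1, -0.01], [0.13, -0.02], [0.17, -0.02], [0.2, -0.02], [0.23, -0.02], [0.27, -0.03]]
from .6
[[0.03, -0.0], [0.07, -0.0], [0.1, 0.0], [0.13, 0.0], [0.17, 0.0], [0.2, 0.01], [0.24, 0.01], [0.27, 0.01]]
from .75
[[0.03, 0.0], [0.07, 0.01], [0.1, 0.02], [0.13, 0.02], [0.17, 0.03], [0.2, 0.04], [0.23, 0.05], [0.26, 0.05]]
from .9
[[0.03, 0.01], [0.06, 0.02], [0.1, 0.03], [0.13, 0.04], [0.16, 0.05], [0.19, 0.07], [0.22, 0.08], [0.25, 0.09]]
from 1.05
[[0.03, 0.01], [0.06, 0.03], [0.09, 0.04], [0.12, 0.06], [0.15, 0.08], [0.18, 0.09], [0.21, 0.11], [0.24, 0.13]]
from 1.2
[[0.03, 0.02], [0.06, 0.04], [0.08, 0.06], [0.11, 0.08], [0.14, 0.1], [0.16, 0.12], [0.19, 0.14], [0.21, 0.16]]
```

Emit:
drive_tool(
  rows=[
    [0.07,-0.05,0,0],
    [0.15,-0.1,0,0],
    [0.25,-0.15,0,0],
    [0.34,-0.19,0,0],
    [0.45,-0.23,0,0],
    [0.55,-0.26,0,0],
    [0.65,-0.29,0,0],
    [0.74,-0.31,0,0],
  ],
)

```text
clock: 8.4
position: [0.4886, 0.1126, 0.085]
ee_rot: [0.004, 0.658, 0.753, -0.002]
contact_force: [-0.6, -13.4, 10.7]
width: 0.019
gripper_force: 90.4
```

Emit:
drive_tool(
  rows=[
    [0.03,-0.01,0,0],
    [0.07,-0.01,0,0],
    [0.1,-0.02,0,0],
    [0.13,-0.03,0,0],
    [0.17,-0.03,0,0],
    [0.2,-0.04,0,0],
    [0.23,-0.04,0,0],
    [0.27,-0.05,0,0],
  ],
)

```text
clock: 9.07
position: [0.4864, 0.1189, 0.085]
ee_rot: [0.004, 0.659, 0.753, -0.002]
contact_force: [-0.1, -14.2, 11.1]
width: 0.0189
gripper_force: 90.6
```

Emit:
drive_tool(
  rows=[
    [0.03,0,0,0],
    [0.07,0,0,0],
    [0.1,0,0,0],
    [0.13,0,0,0],
    [0.17,0,0,0],
    [0.2,0,0,0],
    [0.24,0,0,0],
    [0.27,0,0,0],
  ],
)

```text
clock: 9.73
position: [0.4851, 0.1257, 0.0849]
ee_rot: [0.004, 0.659, 0.753, -0.002]
contact_force: [-1.4, -13.3, 11.7]
width: 0.0189
gripper_force: 90.7
```

Emit:
drive_tool(
  rows=[
    [0.03,0,0,0],
    [0.07,0,0,0],
    [0.1,0.01,0,0],
    [0.13,0.01,0,0],
    [0.17,0.02,0,0],
    [0.2,0.03,0,0],
    [0.23,0.04,0,0],
    [0.26,0.04,0,0],
  ],
)

```text
clock: 10.4
position: [0.4843, 0.1345, 0.0835]
ee_rot: [0.002, 0.659, 0.752, -0.001]
contact_force: [-0.0, -7.6, 0.9]
width: 0.0188
gripper_force: 89.5
```

The pin dropped in (z down, vertical force gone). Pushing down gently.

Emit:
drive_tool(
  rows=[
    [0,0,0.05,0],
    [0,0,0.1,0],
    [0,0,0.15,0],
    [0,0,0.2,0],
    [0,0,0.25,0],
    [0,0,0.3,0],
    [0,0,0.3,0],
    [0,0,0.3,0],
  ],
)

```text
clock: 11.07
position: [0.4839, 0.1347, 0.0757]
ee_rot: [0.001, 0.66, 0.752, -0.001]
contact_force: [-0.1, -6.9, 0.8]
width: 0.0189
gripper_force: 89.4
```

Emit:
drive_tool(
  rows=[
    [0,0,0.05,0],
    [0,0,0.1,0],
    [0,0,0.15,0],
    [0,0,0.2,0],
    [0,0,0.24,0],
    [0,0,0.28,0],
    [0,0,0.28,0],
    [0,0,0.28,0],
  ],
)

```text
clock: 11.73
position: [0.484, 0.1349, 0.071]
ee_rot: [0.001, 0.66, 0.752, -0.001]
contact_force: [-4.7, -5.3, 18.2]
width: 0.0191
gripper_force: 91.9
```

Emit:
drive_tool(
  rows=[
    [-0.02,0,0,0],
    [-0.04,0,0,0],
    [-0.06,0,-0.02,0],
    [-0.08,0,-0.04,0],
    [-0.08,0,-0.06,0],
    [-0.08,0,-0.06,0],
    [-0.08,0,-0.06,0],
    [-0.08,0,-0.06,0],
  ],
)

```text
clock: 12.4
position: [0.4838, 0.1332, 0.0711]
ee_rot: [0.001, 0.66, 0.752, -0.001]
contact_force: [-2.7, -4.2, 8.9]
width: 0.0188
gripper_force: 90.0
```

Emit:
drive_tool(
  rows=[
    [-0.02,0,0,0],
    [-0.04,0,0,0],
    [-0.06,0,0,0],
    [-0.08,0,0,0],
    [-0.1,0,0,0],
    [-0.12,0,0,0],
    [-0.12,0,0,0],
    [-0.12,0,0,0],
  ],
)

```text
clock: 13.07
position: [0.4837, 0.1312, 0.0711]
ee_rot: [-0.0, 0.66, 0.751, -0.001]
contact_force: [-3.9, -2.2, 8.6]
width: 0.0194
gripper_force: 90.1
```

Lateral load is nearly relieved, so I open the fingers gently (still pressing down lightly).

Emit:
drive_tool(
  rows=[
    [-0.03,0,0,0],
    [-0.05,0,0,0],
    [-0.05,0,0,0],
    [-0.05,0,0,0],
    [-0.05,0,0,0],
    [-0.05,0,0,0],
    [-0.05,0,0,0],
    [-0.05,0,0,0],
  ],
)

```text
clock: 13.73
position: [0.4838, 0.1309, 0.0711]
ee_rot: [-0.001, 0.66, 0.751, 0.0]
contact_force: [-4.3, 1.7, 9.7]
width: 0.0189
gripper_force: 90.2
```

Emit:
drive_tool(
  rows=[
    [0,0,0,0],
    [0,0,0,0],
    [0,0,0,0],
    [0,0,0,0],
    [0,0,0,0],
    [0,0,0,0],
    [0,0,0,0],
    [0,0,0,0],
  ],
  grip=45,
)

```text
clock: 14.4
position: [0.4847, 0.1301, 0.07]
ee_rot: [-0.0, 0.66, 0.751, 0.0]
contact_force: [-0.1, 0.0, 0.4]
width: 0.045
gripper_force: 0.0
```

Emit:
drive_tool(
  rows=[
    [0,0,-0.2,0],
    [0,0,-0.5,0],
    [0,0,-1,0],
    [0,0,-1.5,0],
    [0,0,-2,0],
    [0,0,-2.5,0],
    [0,0,-3,0],
    [0,0,-3,0],
  ],
)

```text
clock: 15.07
position: [0.4866, 0.1304, 0.1481]
ee_rot: [0.002, 0.66, 0.751, 0.002]
contact_force: [0.9, -0.1, 0.7]
width: 0.0453
gripper_force: 0.0
```

Emit:
drive_tool(
  rows=[
    [-0.5,0,0,0],
    [-1,0,-0.2,0],
    [-1.5,0,-0.5,0],
    [-2,0,-1,0],
    [-2.4,0,-1,0],
    [-2.4,0,-1,0],
    [-2.4,0,-1,0],
    [-2.4,0,-1,0],
  ],
)

```text
clock: 15.73
position: [0.4917, 0.071, 0.1693]
ee_rot: [-0.001, 0.66, 0.751, -0.0]
contact_force: [-0.1, 0.2, -0.9]
width: 0.0452
gripper_force: 0.0
```

Run:
```python
from h import *
p,d=eyes.get_image("wrist");q,_=eyes.get_image("side")
B=cv2.resize(q[190:270,285:340],(275,400),interpolation=cv2.INTER_CUBIC)
A=cv2.resize(p[:,40:600],(467,400))
cv2.imwrite("pics/w4.png",np.hstack([A,B])[:,:,::-1])
```

```text
(no output)
```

View pics/w4.png

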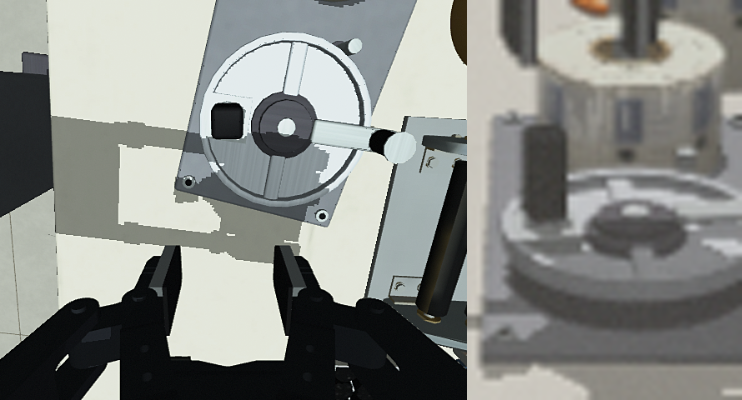

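The pictures show the pin upright, seated in the wheel at (228,120). The wheel is held wound with its arm swung round, and the gripper is clear.

```bash
python3 -c "
from rig import order
print(order.sign_off())"
```

```text
the job is handed in; nothing more can be done
None
```

The job is handed in: the pin dropped into the lock hole at roughly 0.8 rad of wheel turn and is pushed home with its collar on the wheel. It holds the wheel wound on its own, the gripper is clear and the arm stayed away from the bottles; the sign-off returned no verdict.

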